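# Stopper the bail-top bottle and hold it down for wiring

### The arm

A 6-joint arm with a two-finger parallel gripper is mounted at the origin on the work surface. World frame = base frame: x ahead of the robot, y to its left, z up, the work surface at z = 0. Lengths are in m, angles in rad, forces in N, time in s.
With the tool pointing down it reaches from about 0.425 to 0.95 m from the base axis. Payload 14.7 kg.
Tool frame: the origin (TCP) lies at the centre of the arm's flange, where the gripper is bolted on; the fingertips stand 173 mm ahead of it and the grasp point (between the pads) lies 155 mm ahead of it; x points along the fingers, z is the direction in which the jaws open and shut, and the axes are right-handed (so a half turn about x gives the same grasp; the last joint's range is limited). The gripper opens to 85 mm and grips with 20 to 120 N. Pads are 22 mm wide; open, the fingers measure 114 mm over their backs; the gripper's body (76 mm by 85 mm) begins 54 mm behind the grasp point. The pads swing forward as they close: fully open they stand 13 mm farther back than shut.
Start: joints at [-1.16, 0.48, 1.596, -0, 1.065, -0.047], TCP at [0.287, -0.583, 0.405] pointing down, gripper open.
Joint ranges: [-2.75, 2.75], [-0.82, 2.05], [0.23, 2.67], [-1.56, 4.7], [0.09, 2.69], [-2.92, 2.92]. Speed limits (rad/s): [1.89, 1.89, 2.39, 3.01, 3.01, 3.01].

### API

Orientations are given as [roll, pitch, yaw] about the fixed x, y, z axes, in that order (R = Rz(yaw) Ry(pitch) Rx(roll)).
In Python, from cell import env gives the robot as it stands. The module is installed in compiled form; this text tells all that it offers.
- The arm moves only by the tool drive_tool, never from a script. Its arguments are lists of equal length, an entry for each row: "slide": the shift along the world's x, y, z in mm, a list of three; "roll": the turn about the world's z in rad; "hand": the gripper command: -1 is shut, 1 is fully open, values between are in proportion. A call has 1 to 12 rows; each row is the pose to reach, as a shift and turn from the pose commanded when the call began; what a row does not reach only later rows make up. A row lasts 1/8 s, in which the tool goes at most 62.5 mm and 10.7 degrees, less where a joint would pass 70% of its speed; a pose out of reach is approached as far as the arm can. A call with a gripper value outside its range is refused whole. The fingers move at their own pace and stop on an object; "force" is the grip in N (left out, the last holds). Time passes only in rows, so rows that repeat a pose let the fingers close. It gives the time, the measured TCP pose, the force and the opening at its end, in the units of the state.
- env.state(): the state, without advancing time (a new reading comes with each control period).
- env.read_camera(name): name is "side" or "top"; returns the picture (420x560x3 uint8, blue, green, red); there is no depth.
- env.camera_params(name): a dict with "K" (3x3 intrinsics, pixels), "cam_to_world" (4x4, takes a point from camera to world coordinates). Camera axes: x right, y down, z forward; pixel columns grow to the right and rows downward; lengths in m; the calibration is good to about 2 mm. A picture is of the moment at which its call begins. camera_params takes no time and is no camera call.
- env.close_job(): hands the job in, once; it reports no verdict.
The state is a dict: "time_s": time; "joint_positions": joint angles; "dq": joint speeds; "tau": joint torques, N m; "tcp_pos": TCP position; "eef_rot": TCP orientation; "contact_force": force on the tool from outside, world axes, zero at the start; "moment": the same for the moment, N m; "width": finger opening in m.
Only numpy, scipy, OpenCV 4.12 (cv2) and the standard library are available. Lean on these libraries where they do the work, as an engineer would, in place of code of your own. Each camera call takes 0.05 s, during which the arm holds its last target.

### The job

Take the wooden stopper from its stand, set it into the neck of the stoneware bottle, and press it straight down so that its flange squeezes the springy rubber collar about halfway, a steady push of about 11 newtons, so I can close the wire bail over it. Finish while still holding it down like that: do not let go or ease off, never crush the collar all the way, keep the bottle standing upright where it is, and leave the mug and garlic keeper undisturbed.

Things in the scene. Friction and masses are not known exactly. Their poses are not given: they have to be found in the camera images.
- stopper: Loose turned pale beech stopper, about 90 g, round about its z axis (any yaw is the same). Origin at the centre of the flange's underside, z up towards the knob. Below the origin a tapered plug 34 mm long, 28 mm diameter at the flange and 20 mm at the tip; flange 58 mm diameter, 8 mm thick (z 0 to 8 mm); above it a plain round knob 24 mm diameter, 40 mm tall (z 8 to 48 mm), to be gripped from above. It starts upright in the stand, its flange resting on the stand's top.
- stand: Fixed square dark wooden block 100 x 100 x 45 mm with a 33 mm hole through its middle in which the stopper waits. Origin at the centre of its underside.
- bottle: Loose, heavy (about 1.2 kg) round cream stoneware bottle standing upright on the counter; origin at the centre of its underside, z up. Body 98 mm diameter up to 72 mm high, then a shoulder narrowing to the neck at 105 mm; neck 40 mm outside, 30 mm bore, 40 mm deep, rim 145 mm above the underside. A thin steel wire bail hangs down on one shoulder (only to be seen).
- bottle_mouth (a point): Centre of the bottle's neck opening, at rim height, 145 mm above the bottle's underside; axes as the bottle's.
- collar (a joint): How far the rubber collar is squeezed down, in m: 0 free, 0.010 crushed to its stop. The black collar is a sprung ring around the neck, 58 mm outside, 43 mm inside, whose top stands 12 mm above the rim when free (157 mm above the bottle's underside). The stopper's flange lands on its top. It pushes back 2 N per mm squeezed: 11 N is 5.5 mm; the stopper's weight alone squeezes it about 0.5 mm.
- mug: Bystander: loose blue enamel mug, 82 mm diameter and 82 mm high, handle on its +y side; origin at the centre of its underside.
- garlic_keeper: Bystander: loose white ceramic garlic keeper with lid, 116 mm diameter, 135 mm high; origin at the centre of its underside.
There are look-alikes about, which are no part of the job. Of the things shaped like the stopper, the beech one is meant. Of the things that look like the stand, take the one that is farthest from the robot's base at the start.

How it is judged:
By the outcome, as a careful person would: the job done as asked, in the order asked, and still so for the second after the job is handed in, while the arm keeps its last pose, push and grip.
It also fails if it takes over 43 s, if anything falls off the work surface, if the arm or the gripper's body presses on something with over 40 N, if the wrist force passes 120 N, or if a joint passes its speed limit or range.

## Working session

There is one attempt and no reset: what is moved stays moved. The work goes in short steps, Python scripts to look and compute and a tool call to move; the robot and the scene stay as the last step left them, time stands still between calls to the robot, and variables do not carry over. Pictures are saved under pics/ and viewed, and the job is handed in when it is done.

Besides the shell and the picture viewer there is one more tool, called after "Emit:" as name([rows], argument=value, ...), one row to a line, values as JSON. drive_tool: Moves the arm, as the interface text tells. Its arguments: {"type":"object","properties":{"slide":{"type":"array","items":{"type":"array","items":{"type":"number"}}},"roll":{"type":"array","items":{"type":"number"}},"hand":{"type":"array","items":{"type":"number"}},"force":{"type":"number"}},"required":["slide","roll","hand"]}

```bash
mkdir -p pics
python3 - <<'E'
from cell import env
import cv2,numpy as np
for n in("side","top"):
    cv2.imwrite(f"pics/{n}0.png",env.read_camera(n))
    p=env.camera_params(n);print(n,np.round(p["K"],1).tolist(),np.round(p["cam_to_world"],4).tolist())
print(env.state())
E
```

```text
side [[516.3, 0.0, 278.1], [0.0, 516.3, 212.1], [0.0, 0.0, 1.0]] [[-0.9711, -0.1613, 0.1761, 0.3245], [-0.2385, 0.6184, -0.7488, 1.0287], [0.0119, -0.7691, -0.639, 0.8996], [0.0, 0.0, 0.0, 1.0]]
top [[545.7, 0.0, 289.0], [0.0, 545.7, 210.9], [0.0, 0.0, 1.0]] [[-0.0199, -0.9988, 0.0447, 0.4983], [-0.9998, 0.0197, -0.0045, 0.094], [0.0036, -0.0447, -0.999, 1.2537], [0.0, 0.0, 0.0, 1.0]]
{'time_s': 0.1, 'joint_positions': array([-1.15959431e+00,  4.80770942e-01,  1.59678276e+00, -8.56474578e-06,
        1.06515541e+00, -4.66181685e-02]), 'dq': array([ 1.94187824e-04, -2.34192770e-03, -1.79591297e-03,  1.56967846e-03,
       -1.25220346e-03, -6.90305643e-05]), 'tau': array([ 5.72020253e-04, -9.52256083e+01, -4.31043112e+01, -4.56416524e-05,
        5.26697011e-03,  1.44645605e-05]), 'tcp_pos': array([ 0.28723096, -0.58289342,  0.40414577]), 'eef_rot': array([3.10168159, 1.56967984, 1.9887096 ]), 'contact_force': array([-0.43803813, -0.89165276,  0.27012543]), 'moment': array([ 0.02214239,  0.00626732, -0.05178954]), 'width': 0.08534988156573865}
```

View pics/side0.png

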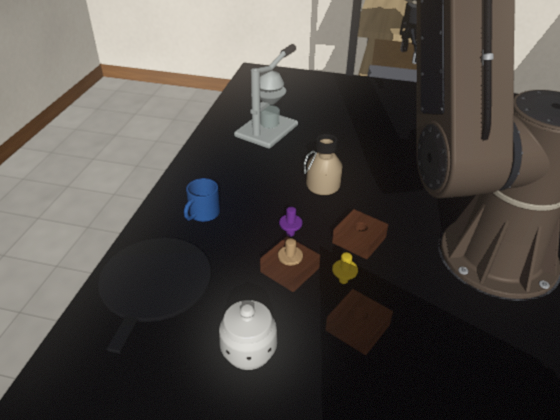

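View pics/top0.png

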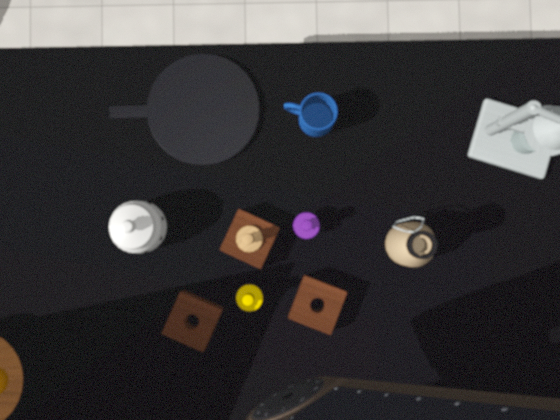

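The side view shows the beech stopper in the farthest stand at about (290,252) and the bottle at (325,165). In the top view the stopper is at about (249,238) and the bottle mouth at about (420,244). Purple and yellow stoppers and two empty stands are decoys. I'll enlarge these areas next.

Run:
```python
import cv2,numpy as np
t=cv2.imread("pics/top0.png");s=cv2.imread("pics/side0.png")
def c(im,x,y,w=60,k=6):
    a=im[y-w//2*1:y+w//2,x-w//2:x+w//2]; a=cv2.resize(a,None,fx=k,fy=k,interpolation=cv2.INTER_CUBIC)
    a=np.clip(a.astype(float)*1.5,0,255).astype(np.uint8)
    for i in range(0,w,10):
        cv2.putText(a,str(x-w//2+i),(i*k,10),0,.35,(0,255,0));cv2.putText(a,str(y-w//2+i),(0,i*k+5),0,.35,(0,255,0))
        cv2.line(a,(i*k,0),(i*k,a.shape[0]),(0,90,0),1);cv2.line(a,(0,i*k),(a.shape[1],i*k),(0,90,0),1)
    return a
cv2.imwrite("pics/c_top.png",np.hstack([c(t,249,238),c(t,412,242)]))
cv2.imwrite("pics/c_side.png",np.hstack([c(s,290,258),c(s,325,160)]))
```

```text
(no output)
```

View pics/c_top.png

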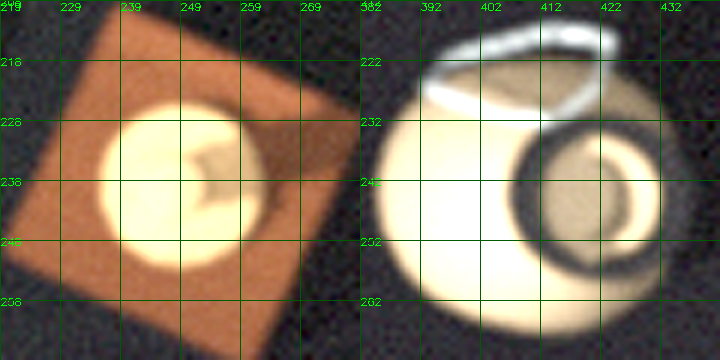

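View pics/c_side.png

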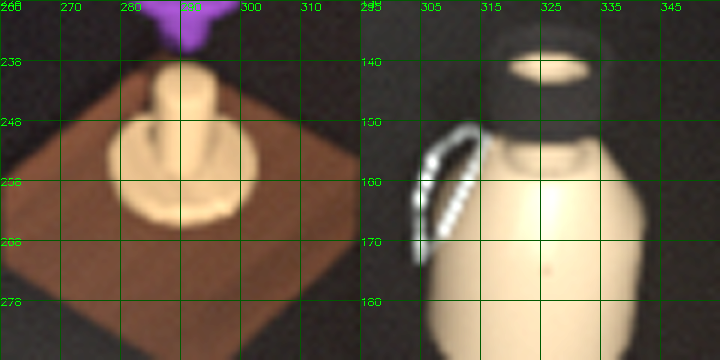

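```bash
cat > h.py <<'E'
import numpy as np,cv2
from cell import env
P={n:env.camera_params(n) for n in("side","top")}
def proj(n,X):
    T=np.linalg.inv(P[n]["cam_to_world"]);X=np.atleast_2d(X)
    c=X@T[:3,:3].T+T[:3,3];u=c@P[n]["K"].T;return u[:,:2]/u[:,2:]
def ray(n,px,z):
    T=P[n]["cam_to_world"];d=T[:3,:3]@np.linalg.inv(P[n]["K"])@np.array([px[0],px[1],1.]);o=T[:3,3]
    return o+d*(z-o[2])/d[2]
def circ(c,r,z,N=100):
    a=np.linspace(0,2*np.pi,N);return np.c_[c[0]+r*np.cos(a),c[1]+r*np.sin(a),0*a+z]
def crop(im,n,x,y,circs,w=60,k=6,g=1.5):
    x,y=int(x),int(y)
    a=im[y-w//2:y+w//2,x-w//2:x+w//2]; a=cv2.resize(a,None,fx=k,fy=k,interpolation=cv2.INTER_CUBIC)
    a=(255*(a/255.)**(1/g)).astype(np.uint8)
    for cc,col in circs:
        p=(proj(n,cc)-[x-w//2,y-w//2]+.5)*k
        cv2.polylines(a,[np.round(p).astype(int)],False,col,1)
    return a
E
python3 - <<'E'
from h import *
t=cv2.imread("pics/top0.png");s=cv2.imread("pics/side0.png")
S=ray("top",(249.2,238.9),.053);print("stopper top",S, "side flange", ray("side",(289.8,256.5),.053))
print("side knob", ray("side",(290.5,242),.093))
B=ray("top",(421.8,244.3),.157);print("bottle top",B)
C=ray("side",(325.3,141),.15);print("bottle side approx",C)
R=(0,0,255);G=(0,255,0);Y=(255,255,0)
sc=[(circ(S,.029,.053),R),(circ(S,.012,.093),G)]
bc=[(circ(B,.029,.157),R),(circ(B,.0215,.157),G),(circ(B,.02,.145),Y),(circ(B,.049,.072),R),(circ(B,.049,0),G)]
cv2.imwrite("pics/o1.png",np.hstack([crop(t,"top",249,238,sc),crop(t,"top",412,242,bc)]))
cv2.imwrite("pics/o2.png",np.hstack([crop(s,"side",290,258,sc),crop(s,"side",325,165,bc,g=2.2)]))
E
```

```text
stopper top [0.49216145 0.17709305 0.053     ] side flange [0.49279712 0.18677859 0.053     ]
side knob [0.49371044 0.1802969  0.093     ]
bottle top [ 0.47497543 -0.17639536  0.157     ]
bottle side approx [ 0.47867902 -0.17700282  0.15      ]
```

View pics/o1.png

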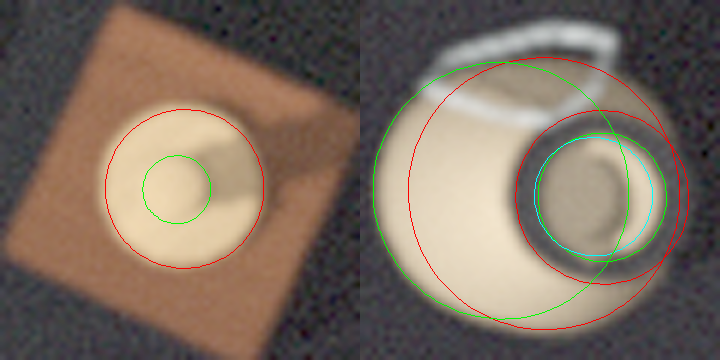

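View pics/o2.png

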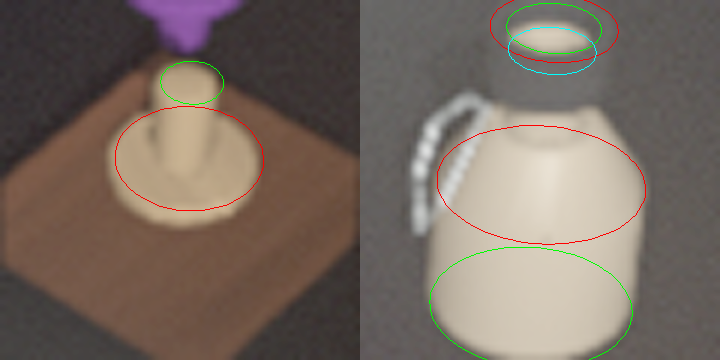

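```bash
cat >> h.py <<'E'
from scipy.optimize import minimize
def sil(n,parts,c,sh=(420,560)):
    k=8;m=np.zeros((sh[0]*2,sh[1]*2),np.uint8)
    for r0,z0,r1,z1 in parts:
        p=np.r_[proj(n,circ(c,r0,z0)),proj(n,circ(c,r1,z1))]
        h=cv2.convexHull(((p+.5)*2).astype(np.float32))
        cv2.fillPoly(m,[np.round((h-.5)*256).astype(np.int32)],255,shift=8)
    return cv2.resize(m,sh[::-1],interpolation=cv2.INTER_AREA)/255.
def fit(n,parts,mask,c0,ign=None):
    w=1. if ign is None else 1.-ign
    f=lambda q:np.sum(w*(sil(n,parts,q)-mask)**2)
    r=minimize(f,c0,method="Nelder-Mead",options=dict(initial_simplex=[[c0[0],c0[1]],[c0[0]+.004,c0[1]],[c0[0],c0[1]+.004]],xatol=1e-4))
    return r.x,r.fun
STOP=lambda z:[(.029,z,.029,z+.008),(.012,z+.008,.012,z+.048)]
E
python3 - <<'E'
from h import *
from scipy.spatial.transform import Rotation as Ro
print(np.round(Ro.from_euler("xyz",env.state()["eef_rot"]).as_matrix(),3))
t=cv2.imread("pics/top0.png").astype(float);s=cv2.imread("pics/side0.png").astype(float)
for n,im in(("top",t),("side",s)):
    b,g,r=im[...,0],im[...,1],im[...,2]
    # sample colors
    if n=="top": print(im[244,240],im[260,240],im[235,255]); box=(215,265,225,275)
    else: print(im[262,290],im[272,275],im[250,290]);box=(235,272,272,310)
    m=((g/(r+1)>.62)&(r>70)).astype(float)
    mm=np.zeros_like(m);mm[box[0]:box[1],box[2]:box[3]]=m[box[0]:box[1],box[2]:box[3]]
    ign=np.ones_like(m);ign[box[0]:box[1],box[2]:box[3]]=0
    print(n,mm.sum(),fit(n,STOP(.045),mm,(.4925,.179),ign))
    a=s if n=="side" else t
    print(n,"bottle",)
E
```

```text
[[-0.     0.897  0.442]
 [ 0.001  0.442 -0.897]
 [-1.     0.    -0.001]]
[146. 196. 227.] [42. 48. 70.] [ 96. 133. 159.]
top 1326.0 (array([0.49407874, 0.18012915]), np.float64(740.8153171856978))
top bottle
[106. 144. 172.] [41. 54. 81.] [111. 149. 178.]
side 958.0 (array([0.4937654 , 0.18156754]), np.float64(449.43933871587853))
side bottle
```

Run:
```python
from h import *
t=cv2.imread("pics/top0.png").astype(float);s=cv2.imread("pics/side0.png").astype(float)
for n,im in(("top",t),("side",s)):
    g,r,b=im[...,1],im[...,2],im[...,0]
    box=(215,265,225,275) if n=="top" else (238,272,272,310)
    m=((g>95 if n=="top" else g>85)&(r>b*1.2)).astype(float)
    ign=np.ones_like(m);ign[box[0]:box[1],box[2]:box[3]]=0
    if n=="side": ign[:238]=1
    print(n,(m*(1-ign)).sum(),fit(n,STOP(.045),m,(.4925,.179),ign))
    # bottle body
    BODY=[(.049,0,.049,.072),(.049,.072,.029,.096)]
    BODY=[(.049,0,.049,.072)]+[(.049,.072,.020,.105)]+[(.029,.125,.029,.157)]
    box=(205,280,375,445) if n=="top" else (128,200,298,350)
    m=((g>60)&(r>b*1.1)).astype(float)
    ign=np.ones_like(m);ign[box[0]:box[1],box[2]:box[3]]=0
    # ignore collar region + bail
    if n=="top":
        ign[205:240,375:445]=1; cv2.circle(ign,(421,244),19,1,-1)
    else: ign[128:158,298:350]=1; ign[:,298:310]=0; ign[128:180,298:313]=1
    print(n,"bottle",(m*(1-ign)).sum(),fit(n,BODY[:2],m,(.476,-.177),ign))
    cv2.imwrite(f"pics/m_{n}.png",(m*255).astype(np.uint8))
```

```text
top 619.0 (array([0.49298121, 0.17978847]), np.float64(36.63809304113802))
top bottle 543.0 (array([ 0.47282016, -0.17735529]), np.float64(7.803275663206459))
side 454.0 (array([0.49410019, 0.17884027]), np.float64(26.413348712033834))
side bottle 1182.0 (array([ 0.47633493, -0.18218098]), np.float64(139.14177623990773))
```

Emit:
drive_tool([
  [20,60,0],
  [45,120,0],
  [70,180,0],
  [95,240,0],
  [115,300,0],
  [135,360,0],
  [150,420,0],
  [165,480,0],
  [180,540,0],
  [190,600,0],
  [200,660,0],
  [206,710,0],
], roll=[0,0,0,0,0,0,0,0,0,0,0,0], hand=[1,1,1,1,1,1,1,0.5,0.5,0.5,0.5,0.5], force=30)

```text
time_s: 1.6
tcp_pos: [0.4933, 0.1293, 0.4046]
eef_rot: [1.349, 1.571, 0.236]
contact_force: [0.7, -1.5, 0.4]
width: 0.0639
```

Emit:
drive_tool([
  [0,30,-20],
  [0,52,-60],
  [0,52,-100],
  [0,52,-100],
  [0,52,-100],
], roll=[0,0,0,0,0], hand=[0.5,0.5,0.5,0.5,0.5])

```text
time_s: 2.22
tcp_pos: [0.4937, 0.1788, 0.3057]
eef_rot: [1.394, 1.57, 0.28]
contact_force: [-0.8, 0.1, 0.6]
width: 0.0639
```

Run:
```python
from h import *
from scipy.spatial.transform import Rotation as Ro
s=env.state();print(s["tcp_pos"],s["width"],s["contact_force"],s["joint_positions"]);print(np.round(Ro.from_euler("xyz",s["eef_rot"]).as_matrix(),3))
a=env.read_camera("side");b=env.read_camera("top");cv2.imwrite("pics/s2.png",a);cv2.imwrite("pics/t2.png",b)
cv2.imwrite("pics/v2.png",np.hstack([crop(a,"side",290,240,[],w=100,k=4),crop(b,"top",249,238,[],w=100,k=4)]))
```

```text
[0.49373565 0.17884926 0.30573679] 0.063899599171943 [-0.77312562  0.1138118   0.57162736] [ 2.89804628e-01  4.37748594e-01  1.97752689e+00 -8.93089616e-06
  7.25699873e-01  1.40311439e+00]
[[ 0.001  0.897  0.442]
 [ 0.     0.442 -0.897]
 [-1.     0.001  0.   ]]
```

View pics/v2.png

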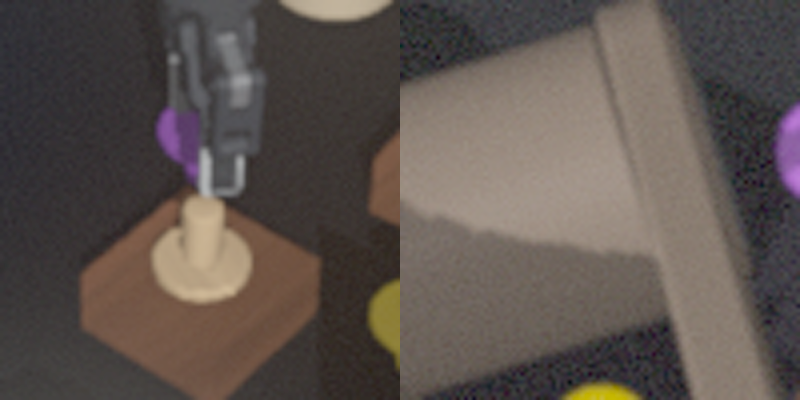

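The side view shows the open gripper above the knob (knob top at about (291,242) full-frame, fingers just over it). The arm covers the stopper in the top view. Next I descend and grip.

Emit:
drive_tool([
  [0,0,-30],
  [0,0,-50],
  [0,0,-65],
  [0,0,-75],
  [0,0,-75],
  [0,0,-75],
], roll=[0,0,0,0,0,0], hand=[0.5,0.5,0.5,0.5,0.5,0.5])

```text
time_s: 3.08
tcp_pos: [0.4935, 0.179, 0.2302]
eef_rot: [1.378, 1.57, 0.265]
contact_force: [0.6, 0.4, 0.3]
width: 0.064
```

Run:
```python
from h import *
a=env.read_camera("side");cv2.imwrite("pics/s3.png",a)
cv2.imwrite("pics/v3.png",crop(a,"side",290,250,[],w=80,k=7))
```

```text
(no output)
```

View pics/v3.png

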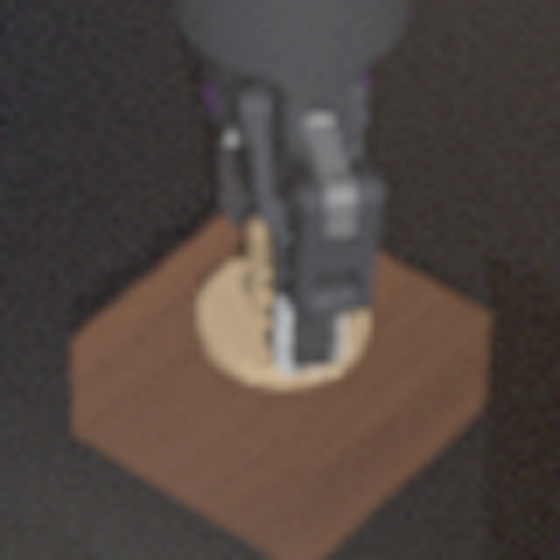

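Emit:
drive_tool([
  [0,0,0],
  [0,0,0],
  [0,0,0],
  [0,0,0],
  [0,0,0],
  [0,0,0],
], roll=[0,0,0,0,0,0], hand=[0,-0.3,-0.6,-1,-1,-1], force=25)

```text
time_s: 3.88
tcp_pos: [0.4934, 0.179, 0.23]
eef_rot: [1.421, 1.57, 0.308]
contact_force: [-1.0, -0.5, 6.3]
width: 0.0231
```

Emit:
drive_tool([
  [0,0,0],
  [0,0,0],
  [0,0,0],
], roll=[0,0,0], hand=[-1,-1,-1], force=80)

```text
time_s: 4.25
tcp_pos: [0.4934, 0.179, 0.2301]
eef_rot: [1.378, 1.57, 0.265]
contact_force: [-0.4, -1.2, 9.4]
width: 0.0224
```

Emit:
drive_tool([
  [0,0,15],
  [0,0,40],
  [0,0,80],
  [0,0,130],
  [0,0,170],
  [0,0,190],
  [0,0,190],
  [0,0,190],
], roll=[0,0,0,0,0,0,0,0], hand=[-1,-1,-1,-1,-1,-1,-1,-1])

```text
time_s: 5.25
tcp_pos: [0.4929, 0.1788, 0.4192]
eef_rot: [-1.717, 1.57, -2.83]
contact_force: [0.2, -0.6, -1.7]
width: 0.0221
```

Run:
```python
from h import *
a=env.read_camera("side");b=env.read_camera("top");cv2.imwrite("pics/s4.png",a);cv2.imwrite("pics/t4.png",b)
s=env.state();T=s["tcp_pos"];print(T,s["contact_force"])
c=proj("side",[[T[0],T[1],T[2]-.185]])[0];print(c)
cv2.imwrite("pics/v4.png",crop(a,"side",*c,[(circ(T,.029,T[2]-.185),(0,0,255)),(circ(T,.01,T[2]-.185-.034),(0,255,0))],w=80,k=7))
```

```text
[0.49292415 0.17882966 0.41869817] [-0.44789102 -0.20484549 -2.10327107]
[292.83004069 192.88315848]
```

View pics/v4.png

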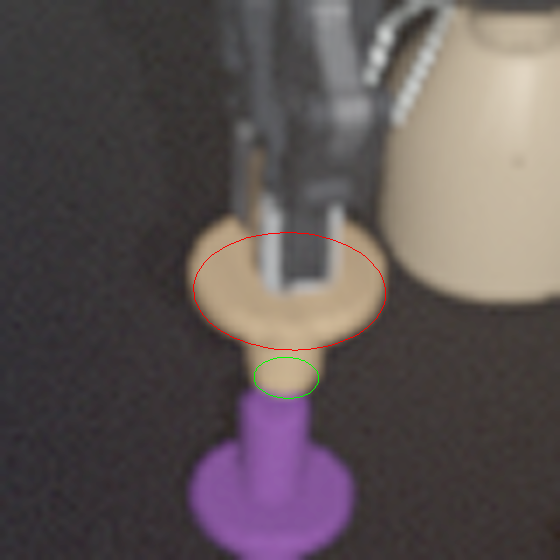

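The overlay matches the held stopper: the flange is upright and centred within about 1 mm of the TCP axis (plug tip at about (292,206)). Now I carry it over to the bottle.

Emit:
drive_tool([
  [-1,-30,0],
  [-4,-80,0],
  [-7,-130,0],
  [-10,-180,0],
  [-13,-230,0],
  [-15,-280,0],
  [-17,-320,0],
  [-18,-345,0],
  [-18,-357,0],
  [-18,-357,0],
  [-18,-357,0],
  [-18,-357,0],
], roll=[0,0,0,0,0,0,0,0,0,0,0,0], hand=[-1,-1,-1,-1,-1,-1,-1,-1,-1,-1,-1,-1])

```text
time_s: 6.85
tcp_pos: [0.4754, -0.1772, 0.4197]
eef_rot: [-2.977, 1.571, 2.194]
contact_force: [0.5, 0.5, -0.7]
width: 0.0219
```

Run:
```python
from h import *
a=env.read_camera("side");b=env.read_camera("top");cv2.imwrite("pics/s5.png",a);cv2.imwrite("pics/t5.png",b)
s=env.state();T=s["tcp_pos"];print(T,s["contact_force"])
R=(0,0,255);G=(0,255,0);Y=(255,255,0)
f=T[2]-.185
c=[(circ(T,.029,f),R),(circ(T,.01,f-.034),G),(circ(T,.029,.157),R),(circ(T,.0215,.157),G),(circ(T,.02,.145),Y),(circ(T,.049,.072),R),(circ(T,.049,0),G)]
print(proj("side",[[T[0],T[1],.1]]))
cv2.imwrite("pics/v5.png",np.hstack([crop(a,"side",325,150,[],w=90,k=6,g=2),]))
cv2.imwrite("pics/v5b.png",np.hstack([crop(a,"side",325,150,c,w=90,k=6,g=2),]))
```

```text
[ 0.47539625 -0.17743994  0.41977688] [-0.12199826  0.0656354  -1.5762788 ]
[[325.22777151 156.43863746]]
```

View pics/v5.png

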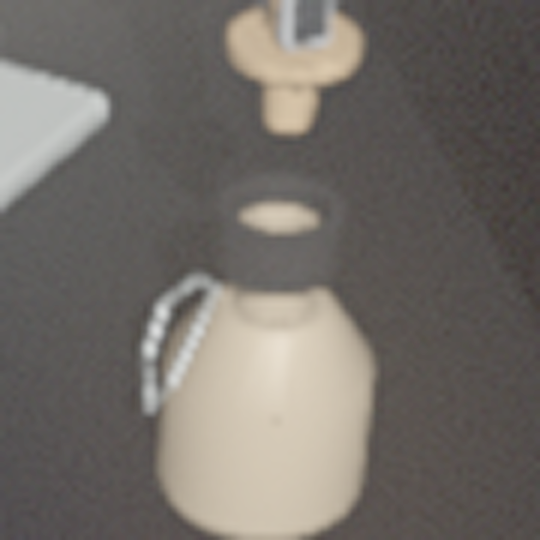

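View pics/v5b.png

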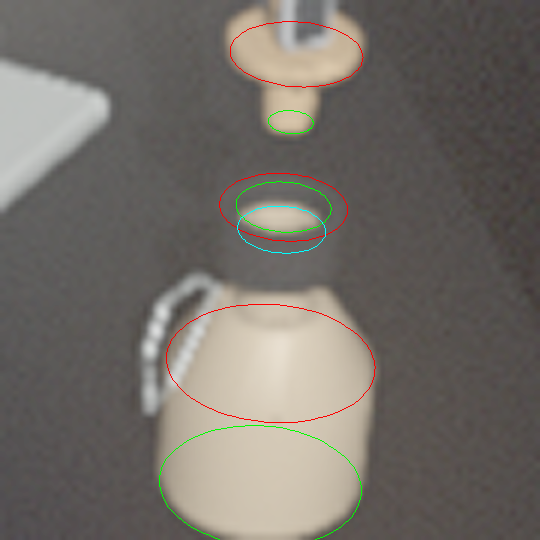

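View pics/t5.png

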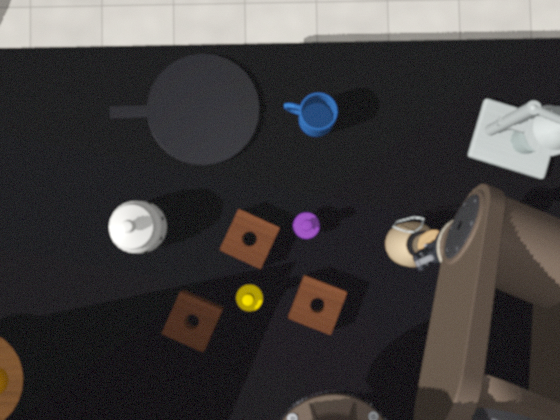

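Run:
```python
from h import *
t=cv2.imread("pics/top0.png");a=cv2.imread("pics/s5.png")
R=(0,0,255);G=(0,255,0);Y=(255,255,0)
def cs(B): return [(circ(B,.029,.157),R),(circ(B,.0215,.157),G),(circ(B,.02,.145),Y),(circ(B,.015,.145),(255,0,255))]
for B in [(.4763,-.1775)]:
  im=[crop(t,"top",421,244,x,w=40,k=10,g=2.2) for x in ([],cs(B))]
  cv2.imwrite("pics/v6.png",np.hstack(im))
  im=[crop(a,"side",325,146,x,w=40,k=10,g=2.2) for x in ([],cs(B))]
  cv2.imwrite("pics/v6s.png",np.hstack(im))
```

```text
(no output)
```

View pics/v6.png

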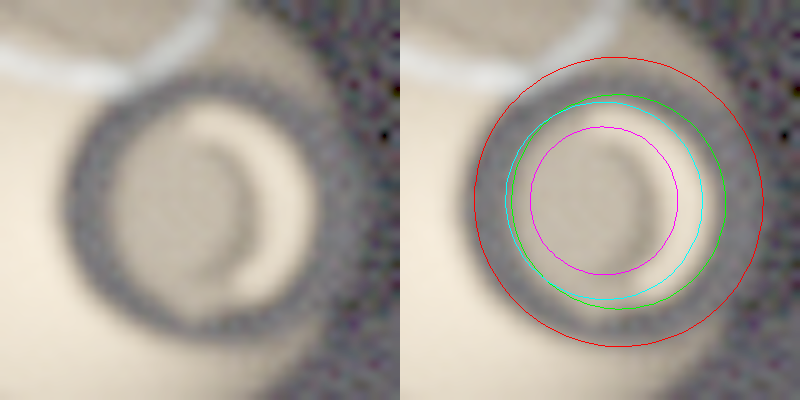

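View pics/v6s.png

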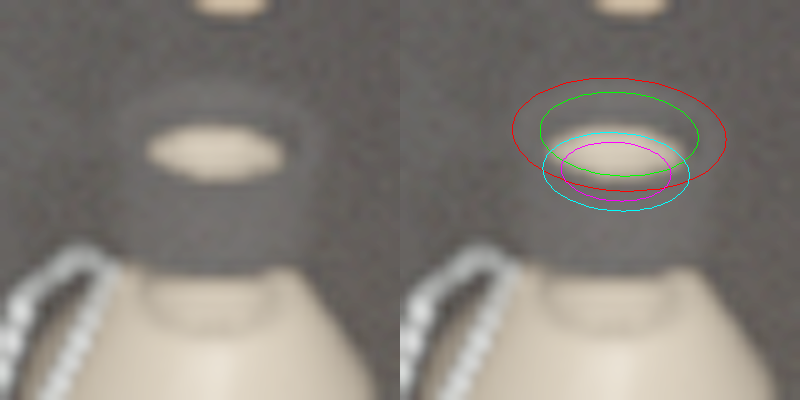

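The top crop puts the collar centre at about (421,245); the side crop puts the opening at about (326.5,141). Corrected for the offsets seen on the held stopper, the two cameras agree within 1–2 mm and average to the current TCP xy. Next I lower to just above the rim and compare.

Emit:
drive_tool([
  [0,0,-15],
  [0,0,-30],
  [0,0,-42],
  [0,0,-42],
  [0,0,-42],
], roll=[0,0,0,0,0], hand=[-1,-1,-1,-1,-1])

```text
time_s: 7.58
tcp_pos: [0.4754, -0.1781, 0.3777]
eef_rot: [-0.613, 1.571, -1.727]
contact_force: [-0.3, -0.0, -1.6]
width: 0.0223
```

Run:
```python
from h import *
a=env.read_camera("side");b=env.read_camera("top");cv2.imwrite("pics/s7.png",a);cv2.imwrite("pics/t7.png",b)
s=env.state();T=s["tcp_pos"];print(T,s["contact_force"])
R=(0,0,255);G=(0,255,0);Y=(255,255,0)
f=T[2]-.185
c=[(circ(T,.029,f),R),(circ(T,.029,f+.008),R),(circ(T,.01,f-.034),G),(circ(T,.029,.157),Y)]
cv2.imwrite("pics/v7.png",np.hstack([crop(a,"side",325,140,x,w=50,k=8,g=2.2) for x in([],c)]))
cv2.imwrite("pics/v7t.png",np.hstack([crop(b,"top",421,244,x,w=50,k=8,g=2.2) for x in([],c)]))
```

```text
[ 0.47546119 -0.17817653  0.3780901 ] [ 0.59528611  0.22650842 -1.39663991]
```

View pics/v7.png

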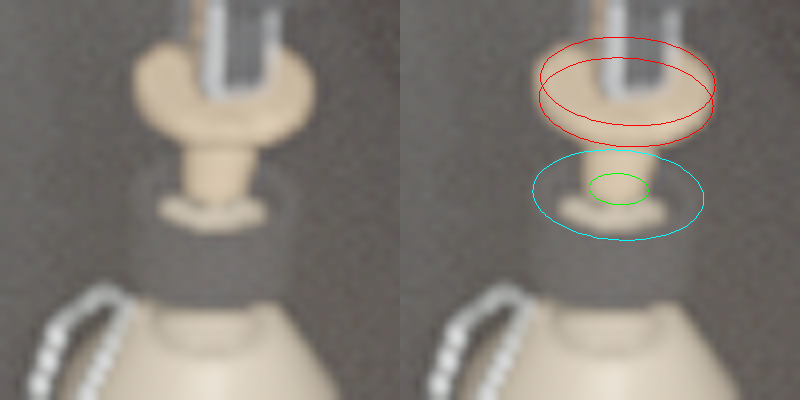

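View pics/v7t.png

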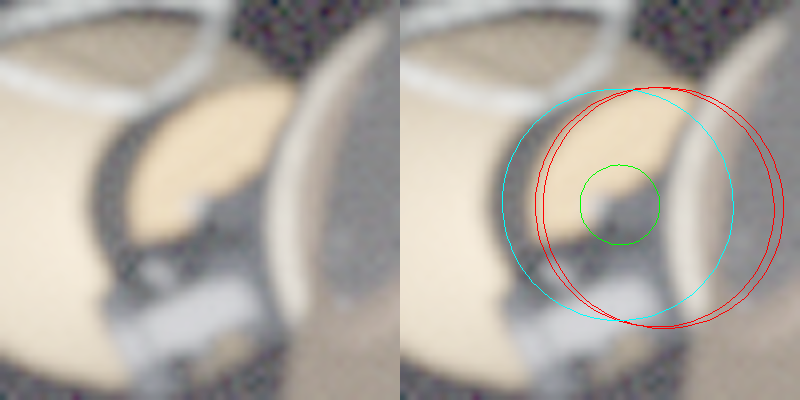

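The side view shows the plug entering the collar opening centrally: plug axis near x=215 against opening centre 213 at 8x, so about 0.5 mm off. The top view's flange and collar edges keep the same relation. Lowering further while I watch the lateral force.

Emit:
drive_tool([
  [0,0,-10],
  [0,0,-20],
  [0,0,-26],
  [0,0,-30],
  [0,0,-30],
  [0,0,-30],
], roll=[0,0,0,0,0,0], hand=[-1,-1,-1,-1,-1,-1])

```text
time_s: 8.43
tcp_pos: [0.4754, -0.1781, 0.3479]
eef_rot: [0.744, 1.571, -0.369]
contact_force: [0.4, 0.4, -2.0]
width: 0.0228
```

Run:
```python
from h import *
ims=[]
for i in range(4):
    a=env.read_camera("side");s=env.state();print(np.round(s["tcp_pos"],4),np.round(s["contact_force"],2),np.round(s["moment"],2))
b=env.read_camera("top")
cv2.imwrite("pics/v8.png",np.hstack([crop(a,"side",325,145,[],w=50,k=8,g=2.2),crop(b,"top",421,244,[],w=50,k=8,g=2.2)]))
```

```text
[ 0.4754 -0.1781  0.3479] [ 0.71  0.2  -1.24] [-0.02 -0.01 -0.01]
[ 0.4754 -0.1781  0.3479] [-0.22  0.25 -0.79] [-0.03  0.08 -0.01]
[ 0.4754 -0.1781  0.348 ] [-0.33 -1.   -0.29] [ 0.01  0.04 -0.02]
[ 0.4754 -0.1781  0.3479] [-0.08  0.52 -1.11] [0.01 0.02 0.01]
```

View pics/v8.png

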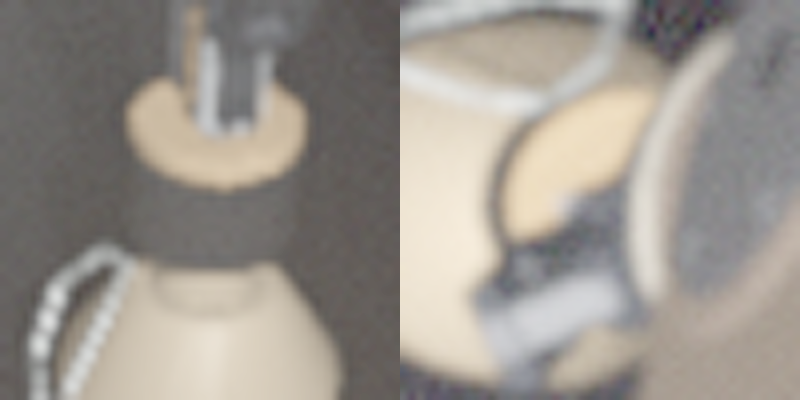

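No lateral load, and the top view shows an even dark collar ring around the flange's visible edge. Lowering to contact.

Emit:
drive_tool([
  [0,0,-2],
  [0,0,-4],
  [0,0,-6],
  [0,0,-7],
  [0,0,-7],
  [0,0,-7],
], roll=[0,0,0,0,0,0], hand=[-1,-1,-1,-1,-1,-1])

```text
time_s: 9.43
tcp_pos: [0.4753, -0.178, 0.3408]
eef_rot: [2.876, 1.571, 1.763]
contact_force: [-1.1, 0.8, 1.0]
width: 0.0222
```

```bash
cat > f.py <<'E'
from h import *
F=[];T=[];M=[]
for i in range(8):
    env.read_camera("side");s=env.state();F.append(s["contact_force"]);T.append(s["tcp_pos"]);M.append(s["moment"])
print(s["time_s"],np.round(np.mean(T,0),4),"F",np.round(np.mean(F,0),2),"sd",np.round(np.std(F,0),2),"M",np.round(np.mean(M,0),3),s["width"])
E
python3 f.py
```

```text
9.825 [ 0.4753 -0.178   0.3407] F [-0.81  0.29  1.57] sd [0.79 0.39 0.38] M [ 0.096  0.134 -0.007] 0.02225994562515774
```

Contact confirmed: the force changed by about 2.5 N at TCP z=0.3407, which puts first touch at about 0.342 as predicted. Pressing further.

Emit:
drive_tool([
  [0,0,-1],
  [0,0,-2],
  [0,0,-3],
  [0,0,-3],
  [0,0,-3],
  [0,0,-3],
], roll=[0,0,0,0,0,0], hand=[-1,-1,-1,-1,-1,-1])

```text
time_s: 10.58
tcp_pos: [0.4753, -0.178, 0.3378]
eef_rot: [0.862, 1.571, -0.251]
contact_force: [-2.0, 1.3, 6.7]
width: 0.0223
```

```bash
python3 f.py
```

```text
10.975 [ 0.4753 -0.1781  0.3378] F [-1.7   1.21  7.23] sd [0.39 0.55 0.43] M [ 0.245  0.389 -0.012] 0.022382260517103177
```

Stiffness reads 1.95 N/mm, as expected. A small side load of about 2 N (−x, +y) suggests a slight off-centre contact. I'll ease it sideways a little and press the remainder.

Emit:
drive_tool([
  [-0.4,0.2,0],
  [-0.8,0.5,0],
  [-0.8,0.5,-0.7],
  [-0.8,0.5,-1.3],
  [-0.8,0.5,-1.3],
  [-0.8,0.5,-1.3],
], roll=[0,0,0,0,0,0], hand=[-1,-1,-1,-1,-1,-1])

```text
time_s: 11.72
tcp_pos: [0.475, -0.1778, 0.3369]
eef_rot: [0.641, 1.569, -0.472]
contact_force: [0.2, -0.8, 9.4]
width: 0.022
```

```bash
python3 f.py
```

```text
12.125 [ 0.475  -0.1778  0.3369] F [-0.15 -0.79  9.04] sd [0.6  0.67 0.5 ] M [-0.137  0.045 -0.005] 0.022335398242523247
```

Emit:
drive_tool([
  [0,0.2,-0.2],
  [0,0,-0.4],
  [0,0,-0.4],
  [0,0,-0.4],
], roll=[0,0,0,0], hand=[-1,-1,-1,-1])

```text
time_s: 12.62
tcp_pos: [0.475, -0.1778, 0.3365]
eef_rot: [0.634, 1.569, -0.479]
contact_force: [-0.4, -1.3, 10.3]
width: 0.022
```

```bash
python3 f.py
python3 - <<'E'
from h import *
a=env.read_camera("side");b=env.read_camera("top")
cv2.imwrite("pics/s9.png",a);cv2.imwrite("pics/t9.png",b)
cv2.imwrite("pics/v9.png",np.hstack([crop(a,"side",325,155,[],w=66,k=6,g=2.2),crop(b,"top",415,244,[],w=66,k=6,g=2.2)]))
a0=cv2.imread("pics/side0.png");d=cv2.absdiff(a,a0)
cv2.imwrite("pics/f9.png",np.hstack([cv2.resize(a,(400,300)),cv2.resize(b,(400,300))]))
E
```

```text
13.025 [ 0.475  -0.1778  0.3365] F [-0.21 -0.46 10.06] sd [0.66 0.51 0.41] M [-0.085  0.09  -0.01 ] 0.022514903848423185
```

View pics/v9.png

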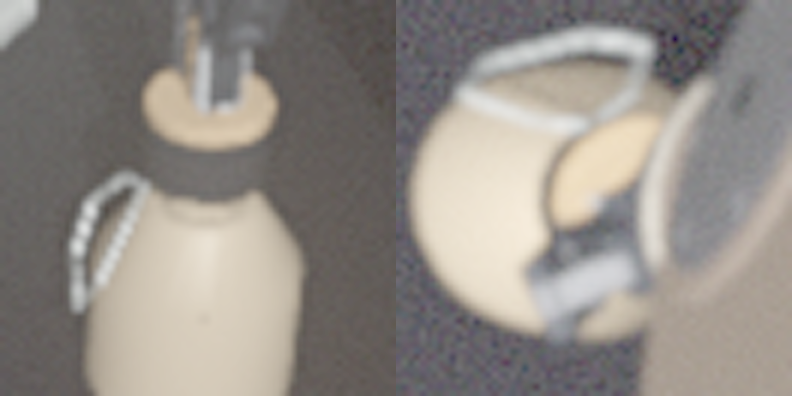

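View pics/f9.png

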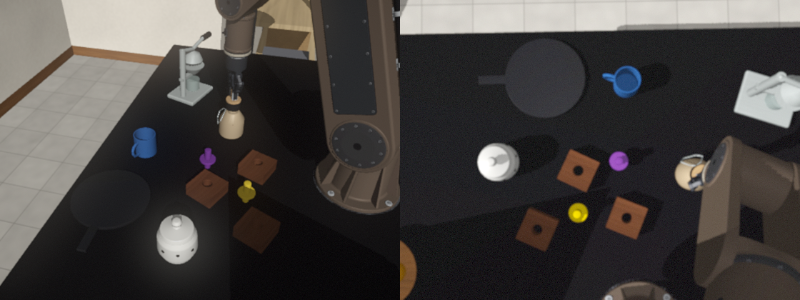

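The flange sits on a visibly shortened collar (collar front at about (325,150) side), the bottle is upright and in place, and the mug and keeper haven't moved. Measured push is about 11 N (10.06 N plus the roughly 1 N weight offset), and the TCP has gone down 5.5 mm since first touch. Handing in.

```bash
python3 -c "
from cell import env
print(env.close_job()); s=env.state(); print(s['time_s'],s['tcp_pos'],s['contact_force'])"
```

```text
the job is handed in; nothing more can be done
None
the job is handed in; nothing more can be done
```

The beech stopper is in the bottle's neck and the arm is still holding it down at about 11 N, ready for you to close the wire bail. I handed the job in at about 13 s, against the 43 s limit.

**Push:** The wrist read 10.1 N averaged over 8 readings (noise about 0.4 N). It read about −1 N before contact from the stopper's weight, so the collar is taking roughly 11 N. The tool had moved 5.5 mm down since first touch, which agrees with the 2 N/mm collar (measured about 1.95). The collar was never near its 10 mm stop.

**Side load:** At about 8 N of push a side force of about 2 N appeared. I shifted the stopper by less than 1 mm, and it dropped to about 0.5 N, which is noise level.

**Scene:** In the last pictures the bottle was upright and looked to be in the same place. The mug and garlic keeper looked unmoved. I judged this by eye.

**Disagreement:** The two cameras differed by about 2 mm on where the bottle's mouth is. I used the average. I could not read the state again after handing in.

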